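# Ease the photometer cover shut

## Robot

A 6-joint arm with a two-finger parallel gripper is mounted at the origin on the work surface. World frame = base frame: x ahead of the robot, y to its left, z up, the work surface at z = 0. Lengths are in m, angles in degrees, forces in N, time in s.
With the tool pointing down it reaches from about 0.325 to 0.85 m from the base axis. Payload 15.5 kg.
Tool frame: the origin (TCP) lies midway between the tips of the shut fingers; the grasp point (between the pads) lies 19 mm behind it; z points along the fingers, y is the line along which they close (so a half turn about z gives the same grasp; the last joint's range is limited). The gripper opens to 91 mm and grips with 3 to 60 N. Pads are 32 mm wide; open, the fingers measure 118 mm over their backs; the gripper's body (76 mm by 178 mm) begins 60 mm behind the grasp point.
Start: joints at [67.179, 28.281, 77.091, -0, 74.628, -5.472], TCP at [0.186, 0.597, 0.214] pointing down, gripper open.
Joint ranges: [-166.48, 166.48], [-47.26, 123.95], [12.59, 153.08], [-70.14, 250.14], [6.76, 159.57], [-176.63, 176.63]. Speed limits (degrees/s): [108.29, 108.29, 147.25, 172.46, 172.46, 172.46].

## Interface

Orientations are given as a 3x3 rotation matrix whose columns are the frame's x, y, z axes.
In Python, from bench import ctrl gives the robot as it stands. The module is installed in compiled form; this text tells all that it offers. Calls block until the motion is done:
- ctrl.goto(position, orientation): joint-space move of the TCP to a pose.
- ctrl.move_l(position, vel=0.15, ori=None, contact_N=None): straight line of the TCP; ori=None keeps the orientation; vel is the mean speed in m/s. With contact_N (N) it stops when the force on the tool has changed by that much, and returns True; else False.
- ctrl.movej(angles): joint-space move.
- ctrl.command_gripper(opening): opening from 0.0 (shut) to 1.0 (fully open); the grip force is fixed at half the most; returns when the fingers have stopped.
- ctrl.sleep(seconds).
- ctrl.ik(position, orientation): joint angles nearest the present ones, or None.
- ctrl.read_camera(name): name is "scene" or "side" or "wrist"; returns the picture (420x560x3 uint8, blue, green, red); there is no depth.
- ctrl.camera_params(name): a dict with "fx", "fy", "cx", "cy" (pixels), "pose" (4x4, takes a point from camera to world coordinates); the wrist camera has in their place "T_tool_cam" (4x4, takes a point from camera to tool coordinates, whose origin is the TCP and whose axes are the flange's). Camera axes: x right, y up, looking along -z (the intrinsics and any distortion apply to the point x, -y, -z); pixel columns grow to the right and rows downward; lengths in m; the calibration is good to about 2 mm. A picture is of the moment at which its call begins: read the wrist's pose just before it. camera_params takes no time and is no camera call.
A pose or a line that the arm cannot do raises ctrl.MotionError and nothing moves.
- ctrl.sign_off(): hands the job in; it is judged then, once.
Readings, each from a call of its own:
- ctrl.current_t(): time.
- ctrl.current_q(): joint angles.
- ctrl.current_dq(): joint speeds.
- ctrl.current_effort(): joint torques, N m.
- ctrl.current_tool_pos(): TCP position.
- ctrl.current_eef_rot(): TCP orientation.
- ctrl.current_contact_force(): force on the tool from outside, world axes, zero at the start.
- ctrl.current_wrist_torque(): the same for the moment, N m.
- ctrl.current_grip_width(): opening from 0.0 (shut) to 1.0 (fully open).
- ctrl.current_grasp_force(): force on a finger pad.
Only numpy, scipy, OpenCV 4.12 (cv2) and the standard library are available. Lean on these libraries where they do the work, as an engineer would, in place of code of your own. Each camera call takes 0.05 s, during which the arm holds its last target. There are 200 camera calls.

## Task

The blue cover of the photometer's sample compartment stands open, leaning back past upright. With a fingertip tip it forward over its balance point, catch it on a finger while it falls, and lower it slowly until it is fully shut, so that it never drops onto the instrument and jolts the optics. Do not pinch or force the cover, and leave the cuvette inside and everything else on the bench where it is.

Things in the scene. Friction and masses are not known exactly. Their poses are not given: they have to be found in the camera images.
- photometer: White bench photometer, fixed, 240 (x) x 300 (y) x 85 mm high. Origin: centre of its underside. Its own -x axis points to its front, roughly towards the robot's right (world -y); front face at x = -120 mm. The open sample compartment (100 mm in x, 60 mm in y, 73 mm deep) lies under the cover in the front half, centred at y = +45 mm; the vial and a display are on top at y below -60 mm
- cover (a joint): Blue cover's angle, rad: 0 shut and flat, pi/2 upright, 1.8 stop, leaning back. Starts leaning on that stop. The hinge axis is level, along the photometer's y. Friction may hold it within 0.1 rad of upright; tipped farther forward it falls by itself, braked by a damper: slow at first, about 5 s from there to shut, arriving at 0.6 to 0.8 rad/s if not caught, too fast. Mass about 220 g; it weighs about 1 N on a finger under its tab
- cover_hinge (a point): Point on the hinge axis in the middle of the cover's width, at the underside of the shut cover, 86 mm above the bench. In the photometer's frame it is at x = -8, y = +45, z = +86 mm
- cover_edge (a point): Middle of the yellow tab's outer edge, at mid thickness, 140 mm from the hinge; x axis points to the hinge. The cover is a 6 mm plate: blue panel 74 mm wide, 112 mm long from the hinge, then the yellow tab, 40 mm wide, 28 mm long. Shut, the tab overhangs the photometer's front by 28 mm, underside 86 mm above the bench, nothing beneath: a finger slanting in from the front can carry it right down
- cuvette: Yellowish cuvette, 12.5 x 12.5 x 45 mm, standing loose in a square holder in the middle of the compartment, well below the cover. Origin: centre of its underside
- vial: Amber vial with black cap, diameter 28 mm, 42 mm high, standing loose on the photometer's top, 85 mm above the bench, beside the cover. Origin: centre of its underside
- tube_rack: Wire rack full of black-capped culture tubes, 94 x 176 x 147 mm high, on the bench to the left. Origin: centre of its underside
- burner: Gas burner, round dark foot of 90 mm diameter, upright tube, 140 mm high, on the bench to the right. Origin: centre of its underside
- reagent: Amber bottle with red cap, diameter 68 mm, 150 mm high, on the bench to the right. Origin: centre of its underside
- beaker: Open glass beaker, diameter 70 mm, 85 mm high, on the bench to the right. Origin: centre of its underside
- bulb: Red rubber pipette bulb standing on its flat end, diameter 56 mm, 68 mm high, on the bench to the left. Origin: centre of its underside
Not all that is in view belongs to the job. Of the things like the bulb, leave any that is yellow; of the rest the larger one is meant.

How it is judged:
By the outcome, as a careful person would: the job done as asked, in the order asked, and still so for the second after the job is handed in, with the robot touching nothing.
It also fails if it takes over 48 s, if anything falls off the work surface, if the arm or the gripper's body presses on something with over 40 N, if the wrist force passes 120 N, or if a joint passes its speed limit or range.

## Working session

There is one attempt and no reset: what is moved stays moved. The work goes in short steps, each a Python script; the robot and the scene stay as the last script left them, time stands still between calls to the robot, and variables do not carry over. Pictures are saved under pics/ and viewed, at most 10 in all, crops included, and the job is handed in when it is done.

```bash
mkdir -p pics; python3 - <<'E'
from bench import ctrl
import cv2,numpy as np
np.set_printoptions(precision=4,suppress=True)
for n in ("scene","side","wrist"):
    cv2.imwrite(f"pics/{n}0.png",ctrl.read_camera(n)); print(n,ctrl.camera_params(n))
print(ctrl.current_t(),ctrl.current_eef_rot())
E
```

```text
scene {'fx': 382.32255173519553, 'fy': 382.32255173519553, 'cx': 285.57394382399104, 'cy': 210.61492301238968, 'pose': array([[-0.8728, -0.3266,  0.3626,  0.9646],
       [ 0.488 , -0.5917,  0.6416,  0.6719],
       [ 0.005 ,  0.737 ,  0.6759,  0.7581],
       [ 0.    ,  0.    ,  0.    ,  1.    ]])}
side {'fx': 466.81645581968195, 'fy': 466.81645581968195, 'cx': 285.96636622338514, 'cy': 212.91086128982548, 'pose': array([[ 0.7511,  0.4443, -0.4883, -0.1885],
       [-0.6598,  0.4786, -0.5793, -0.8942],
       [-0.0237,  0.7573,  0.6527,  1.1173],
       [ 0.    ,  0.    ,  0.    ,  1.    ]])}
wrist {'fx': 322.456601430643, 'fy': 322.456601430643, 'cx': 273.4330884636315, 'cy': 212.84565916438416, 'T_tool_cam': array([[ 0.0003,  0.9558,  0.2942,  0.0835],
       [ 1.    , -0.0006,  0.0007, -0.0001],
       [ 0.0008,  0.2942, -0.9558, -0.171 ],
       [ 0.    ,  0.    ,  0.    ,  1.    ]])}
0.15 [[-0.9545  0.2981 -0.0003]
 [ 0.2981  0.9545 -0.0008]
 [ 0.0001 -0.0009 -1.    ]]
```

View pics/scene0.png

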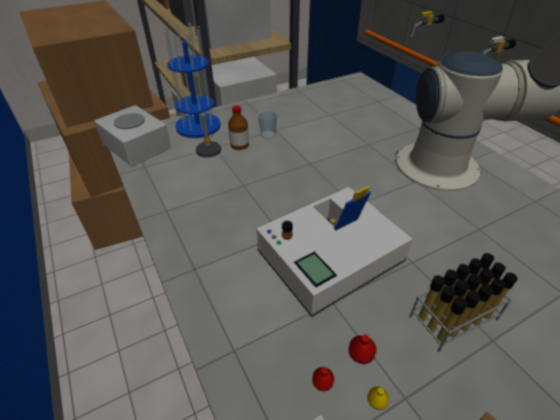

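View pics/side0.png

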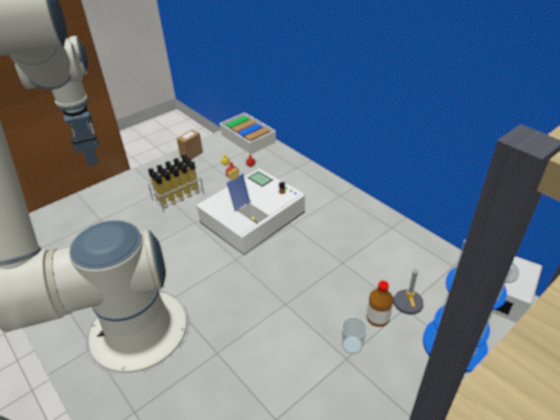

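Scene: the photometer's top has corners at about (258,240), (347,192), (410,240) and (316,293). The open blue cover is at (352,210) with its yellow tab at (361,193). The vial is at (287,230), the rack at (465,295) and the bulbs at (363,348), (323,378) and (378,397). The side view shows the cover at (238,192).

Only one thing can be taken for the cover: the blue panel with the yellow tab at scene (352,210), side (238,192). The blue stand at (190,100) and the blue walls are not it. I'll check this in one close crop.

```bash
python3 - <<'E'
import cv2,numpy as np
a=cv2.imread("pics/scene0.png")[180:310,245:425]; b=cv2.imread("pics/side0.png")[155:255,190:315]
A=cv2.resize(a,(400*180//180*1,int(400*130/180)),interpolation=cv2.INTER_CUBIC)
A=cv2.resize(a,None,fx=4.4,fy=4.4,interpolation=cv2.INTER_CUBIC); B=cv2.resize(b,None,fx=6,fy=6,interpolation=cv2.INTER_CUBIC)
cv2.imwrite("pics/cA.png",A); cv2.imwrite("pics/cB.png",B); print(A.shape,B.shape)
E
```

```text
(572, 792, 3) (600, 750, 3)
```

View pics/cA.png

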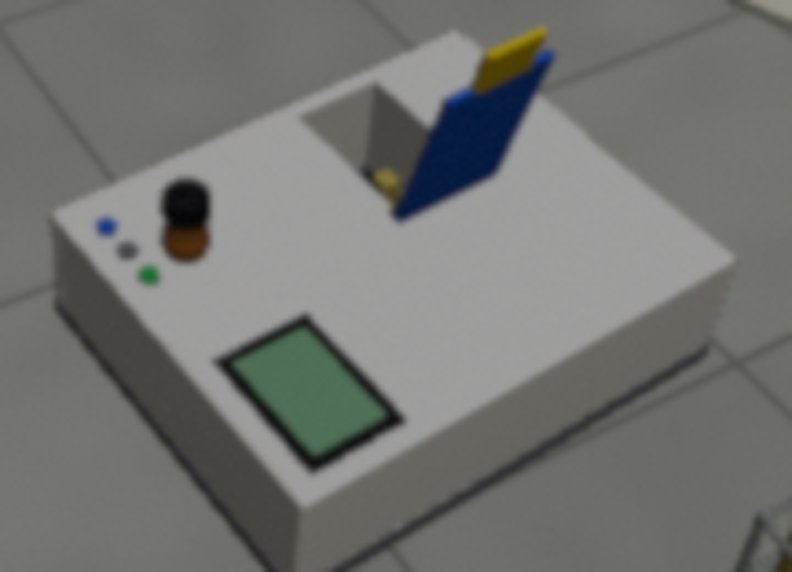

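View pics/cB.png

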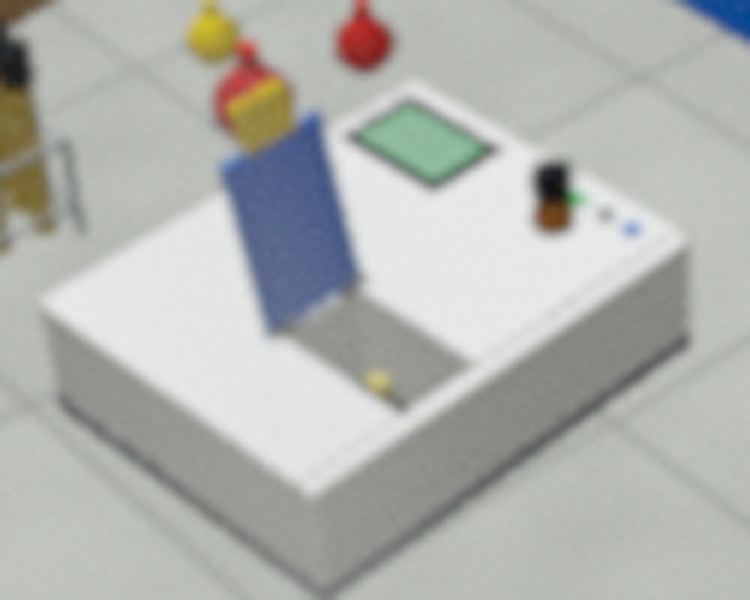

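The crops confirm the cover: the blue panel with the yellow tab, hinged behind the compartment, with the cuvette visible inside. In the scene crop the top corners are at (53,213), (455,32), (735,260) and (303,505). In the side crop they are at (687,240), (315,493), (42,302) and (415,80).

```bash
cat > h.py <<'E'
from bench import ctrl
import cv2,numpy as np
from scipy.optimize import least_squares
np.set_printoptions(precision=4,suppress=True)
def ray(n,uv):
    p=ctrl.camera_params(n);T=p["pose"]
    d=T[:3,:3]@np.array([(uv[0]-p["cx"])/p["fx"],-(uv[1]-p["cy"])/p["fy"],-1]);return T[:3,3],d
def onplane(n,uv,z):
    o,d=ray(n,uv);return o+d*(z-o[2])/d[2]
def tri(uvs):
    A=0;b=0
    for n,uv in uvs:
        o,d=ray(n,uv);d=d/np.linalg.norm(d);P=np.eye(3)-np.outer(d,d);A=A+P;b=b+P@o
    return np.linalg.solve(A,b)
E
python3 - <<'E'
from h import *
sA=lambda p:(245+(p[0]+.5)/4.4-.5,180+(p[1]+.5)/4.4-.5); sB=lambda p:(190+(p[0]+.5)/6-.5,155+(p[1]+.5)/6-.5)
L=np.array([[-.12,-.15],[-.12,.15],[.12,.15],[.12,-.15]])
W={}
for n,f,c in (("scene",sA,[(53,213),(455,32),(735,260),(303,505)]),("side",sB,[(687,240),(315,493),(42,302),(415,80)])):
    W[n]=np.array([onplane(n,f(p),.085)[:2] for p in c]); print(n,W[n])
def fit(w,l):
    def r(p):
        c,s=np.cos(p[2]),np.sin(p[2]);return (l@np.array([[c,s],[-s,c]])+p[:2]-w).ravel()
    s=least_squares(r,[.5,.1,1.57]);return s.x,s.fun.reshape(-1,2)
for n in W:
    x,r=fit(W[n],L);print(n,x[:2],np.degrees(x[2]),"\n",r)
x,r=fit(np.vstack(list(W.values())),np.vstack([L,L]));print("both",x[:2],np.degrees(x[2]))
c,s=np.cos(x[2]),np.sin(x[2]);R=np.array([[c,-s,0],[s,c,0],[0,0,1]])
H=R@[-.008,.045,.086]+[x[0],x[1],0];print("hinge",H)
# tab outer edge middle from both views
E=tri([("scene",sA((512,42))),("side",sB((258,95)))]);v=R.T@(E-H);print("edge",E,v,np.linalg.norm(v),"ang",np.arctan2(v[2],-v[0]))
np.savez("pose.npz",R=R,t=np.array([x[0],x[1],0]),H=H)
E
```

```text
scene [[0.6975 0.054 ]
 [0.4026 0.0316]
 [0.3857 0.2678]
 [0.6793 0.2888]]
side [[0.6966 0.053 ]
 [0.4033 0.0298]
 [0.3838 0.2659]
 [0.6815 0.2909]]
scene [0.5413 0.1605] 94.23066713724381 
 [[ 0.0023 -0.002 ]
 [-0.0021 -0.0018]
 [-0.0029  0.0013]
 [ 0.0027  0.0025]]
side [0.5413 0.1599] 94.47085995860434 
 [[ 0.0036 -0.0011]
 [-0.0022 -0.0013]
 [-0.0014  0.002 ]
 [ 0.      0.0004]]
both [0.5413 0.1602] 94.35107841044304
hinge [0.497  0.1488 0.086 ]
edge [0.4951 0.182  0.2213] [ 0.0332 -0.0006  0.1353] 0.13927208907924596 ang 1.811616799373077
```

```bash
cat >> h.py <<'E'
P=np.load("pose.npz") 
R,H=P["R"],P["H"]; F=-R[:,0]; U=np.array([0,0,1.])
HW=.016; S=.013
def ori(a):
    a=np.radians(a); z=-np.cos(a)*F-np.sin(a)*U; x=-np.sin(a)*F+np.cos(a)*U
    return np.column_stack([x,np.cross(z,x),z])
def fu(f,u): return H+f*F+u*U
def under(th,a,gap=0):   # TCP with finger's upper tip corner on the cover's underside / under the tab's edge
    ar=np.radians(a)
    if th>=ar: c=fu((.14-S)*np.cos(th),(.14-S)*np.sin(th))+gap*(np.sin(th)*F-np.cos(th)*U)
    else: c=fu(.14*np.cos(th)-S*np.cos(ar),.14*np.sin(th)-S*np.sin(ar))-gap*ori(a)[:,0]
    return c-HW*ori(a)[:,0]
def behind(th,a,d,gap=0): # TCP with lower face touching tab's upper/back outer corner, tip reaching d beyond it
    e=fu(.14*np.cos(th)-.006*np.sin(th),.14*np.sin(th)+.006*np.cos(th))
    return e+(HW+gap)*ori(a)[:,0]+d*ori(a)[:,2]
E
python3 - <<'E'
from h import *
for k,s,d in (("burner",(208,150),(408,302)),("reagent",(239,145),(378,320)),("beaker",(268,135),(353,347)),("rack",(462,318),(180,195))):
    print(k,onplane("scene",s,.0)[:2],onplane("side",d,.0)[:2])
W=[("hi",fu(.0,.30),60),("behind gap",behind(1.8,60,.02,.03),60),("push",behind(1.42,60,.02),60),("retr",behind(1.42,60,-.04),60),("catch",under(.95,40,.01),40),("mid",under(.5,40),40),("end",under(0,40),40),("out",under(0,40,.02)+.06*F,40)]
for k,p,a in W: print(k,p,ctrl.ik(p,ori(a)))
E
```

```text
burner [ 0.6434 -0.4577] [ 0.6458 -0.4555]
reagent [ 0.5341 -0.4345] [ 0.5301 -0.4379]
beaker [ 0.4113 -0.4447] [ 0.4108 -0.4503]
rack [0.3846 0.4565] [0.4167 0.4565]
hi [0.497  0.1488 0.386 ] [ -9.7228  12.9105  81.4674  29.0603  93.16   -14.3902]
behind gap [0.4904 0.2361 0.2267] [  0.0742  21.2283  96.0242  32.3575  68.6898 -17.902 ]
push [0.4964 0.1576 0.216 ] [ -8.7611  22.2179  96.4147  30.8747  71.613  -25.7345]
retr [0.4986 0.1277 0.268 ] [-12.0293  18.9716  91.9901  29.1766  79.7385 -24.4282]
catch [0.504  0.0568 0.1712] [-28.1056  35.9885  95.1208  40.5826  83.5186 -50.2191]
mid [0.5064 0.026  0.1325] [-30.6879  40.201   94.2129  39.2765  82.2016 -53.8215]
end [0.5077 0.0089 0.0654] [-32.0586  46.8331  94.1214  39.1208  77.7139 -58.7447]
out [ 0.5132 -0.0637  0.0501] [-37.4068  49.8809  88.0708  35.2238  82.205  -59.7168]
```

```bash
python3 - <<'E'
from h import *
ctrl.command_gripper(0.0); print(ctrl.current_t())
ctrl.goto(fu(.0,.30),ori(60)); print(ctrl.current_t())
ctrl.move_l(behind(1.8,60,.02,.02),vel=.12)
print(ctrl.current_t(),ctrl.current_tool_pos(),behind(1.8,60,.02,.02),ctrl.current_contact_force(),ctrl.current_grip_width())
a=ctrl.read_camera("scene")[130:280,290:430]; b=ctrl.read_camera("side")[130:260,180:320]
cv2.imwrite("pics/gap.png",np.hstack([cv2.resize(a,(400,428),interpolation=cv2.INTER_CUBIC),cv2.resize(b,(400,428),interpolation=cv2.INTER_CUBIC)]))
E
```

```text
1.5167
3.5917
5.2583 [0.4914 0.2273 0.2221] [0.491  0.2274 0.2217] [1.142  0.3412 0.0735] 0.0018329136779396116
```

View pics/gap.png

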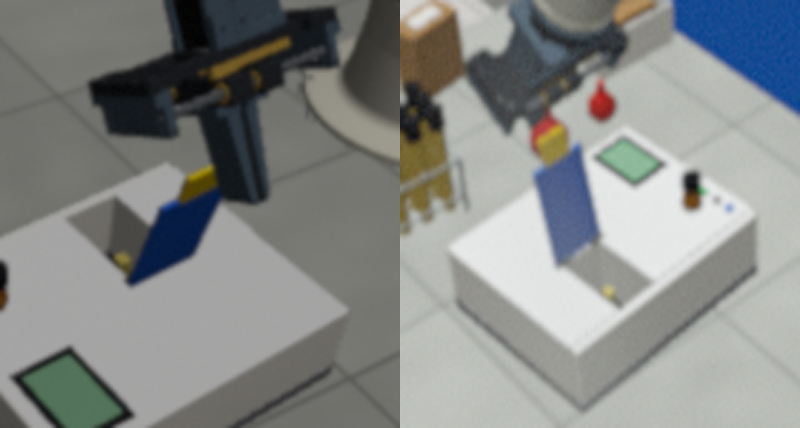

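The finger is behind the tab (scene crop (240,185), just right of the tab at (200,185)) and clear of it. Next is a gentle push with an angle estimate from the tab's colour.

```bash
cat >> h.py <<'E'
def proj(n,X):
    p=ctrl.camera_params(n);c=np.linalg.inv(p["pose"])@np.append(X,1)
    return np.array([p["cx"]+p["fx"]*c[0]/-c[2],p["cy"]-p["fy"]*c[1]/-c[2]])
TH=np.linspace(-.05,1.9,196)
def tabpt(t): return fu(.126*np.cos(t)-.003*np.sin(t),.126*np.sin(t)+.003*np.cos(t))
def angle(n="scene"):
    im=ctrl.read_camera(n);h=cv2.cvtColor(im,cv2.COLOR_BGR2HSV)
    m=cv2.inRange(h,(20,150,60),(34,255,255))
    arc=np.array([proj(n,tabpt(t)) for t in TH]); roi=np.zeros_like(m)
    cv2.polylines(roi,[arc.astype(np.int32)],False,255,24)
    k,_,st,c=cv2.connectedComponentsWithStats(m&roi)
    if k<2: return None,0,im
    i=1+st[1:,4].argmax(); d=np.linalg.norm(arc-c[i],axis=1)
    return round(TH[d.argmin()],3),(int(st[i,4]),round(d.min(),1)),im
E
python3 - <<'E'
from h import *
print(angle()[:2],angle("side")[:2])
print(ctrl.move_l(behind(1.8,60,.02),vel=.06,contact_N=15),ctrl.move_l(behind(1.40,60,.02),vel=.05,contact_N=15))
print(ctrl.current_t(),ctrl.current_contact_force(),ctrl.current_tool_pos()-behind(1.40,60,.02),angle()[:2])
s,r,im=angle("side");print(s,r,ctrl.current_t())
a=ctrl.read_camera("scene")[130:280,290:430]
cv2.imwrite("pics/push.png",np.hstack([cv2.resize(a,(400,428)),cv2.resize(im[130:260,180:320],(400,428))]))
E
```

```text
(np.float64(1.8), (83, np.float64(1.0))) (np.float64(1.84), (32, np.float64(2.5)))
False False
7.2083 [-0.4834 -0.2364 -0.591 ] [-0.0001  0.0002 -0.    ] (np.float64(1.32), (71, np.float64(3.0)))
1.41 (17, np.float64(1.7)) 7.3083
```

View pics/push.png

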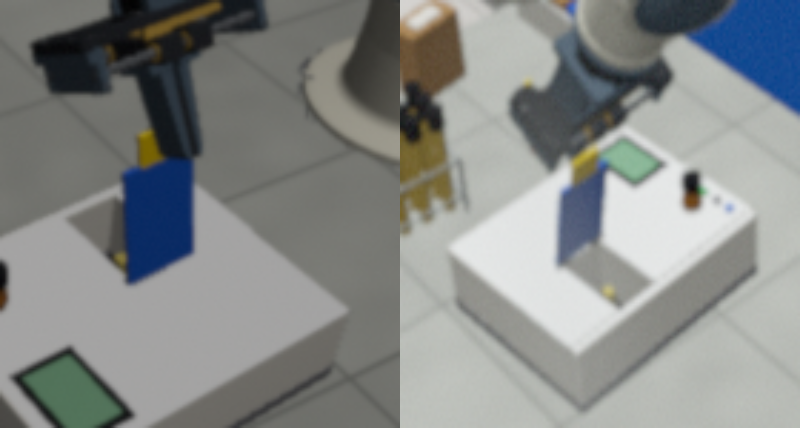

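Cover is tipped forward to about 1.4 rad, with the finger still behind the tab. Next, the finger goes over to the front to catch it.

```bash
python3 - <<'E'
from h import *
ctrl.move_l(behind(1.40,60,-.04,.004),vel=.17); print(ctrl.current_t(),angle()[:2])
ctrl.move_l(fu(.12,.14),vel=.17,ori=ori(40)); print(ctrl.current_t(),angle()[:2])
ctrl.move_l(under(.95,40,.006),vel=.12); print(ctrl.current_t(),angle()[:2],angle("side")[:2])
print(ctrl.current_t(),ctrl.current_contact_force(),ctrl.current_dq())
s,r,im=angle("side"); a=ctrl.read_camera("scene")[130:280,270:410]
cv2.imwrite("pics/catch.png",np.hstack([cv2.resize(a,(400,428)),cv2.resize(im[130:260,180:320],(400,428))]))
E
```

```text
7.8583 (np.float64(1.32), (148, np.float64(0.3)))
8.7 (np.float64(1.19), (152, np.float64(0.2)))
9.4083 (np.float64(0.99), (161, np.float64(0.3))) (np.float64(1.9), (4, np.float64(11.9)))
9.5083 [ 0.3821 -0.2635  0.3173] [-0.2244  0.037   0.0635 -0.0523 -0.1286 -0.1487]
```

View pics/catch.png

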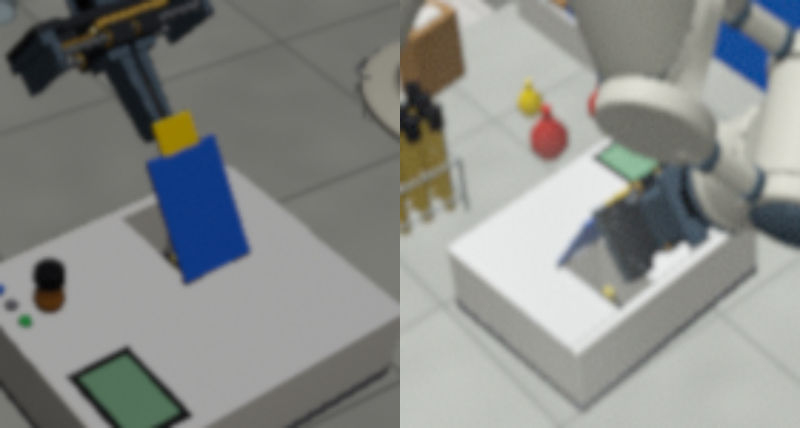

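The finger is under the tab (scene crop (160,135)) and the cover, at about 0.97 rad, is coming down onto it. Next I wait for contact and check that it comes to rest on the finger.

```bash
python3 - <<'E'
from h import *
for i in range(7): print(round(ctrl.current_t(),2),angle()[:2],ctrl.current_contact_force()); ctrl.sleep(.06)
E
```

```text
9.61 (np.float64(0.91), (162, np.float64(0.3))) [-0.3514 -1.0733 -0.573 ]
9.72 (np.float64(0.91), (160, np.float64(0.3))) [ 0.9405 -1.775  -0.4134]
9.82 (np.float64(0.91), (160, np.float64(0.3))) [-0.0303 -1.2081  1.0404]
9.93 (np.float64(0.91), (160, np.float64(0.3))) [-0.0502 -1.8669 -0.0529]
10.04 (np.float64(0.91), (160, np.float64(0.3))) [ 0.1615 -0.6745 -0.0041]
10.15 (np.float64(0.91), (160, np.float64(0.4))) [ 0.613  -0.4042 -0.3949]
10.26 (np.float64(0.91), (159, np.float64(0.4))) [ 0.187  -0.8023 -0.0634]
```

Caught: it rests still on the finger at 0.91 rad. Now lowering slowly.

```bash
python3 - <<'E'
from h import *
for th in (.78,.64,.5,.36,.24,.15):
    ctrl.move_l(under(th,40),vel=.02); print(round(ctrl.current_t(),2),th,angle()[:2],ctrl.current_contact_force())
im=angle()[2][130:280,250:390]
cv2.imwrite("pics/low.png",cv2.resize(im,(560,600),interpolation=cv2.INTER_CUBIC))
E
```

```text
11.3 0.78 (np.float64(0.79), (159, np.float64(0.5))) [-0.194   0.5169 -0.1795]
12.43 0.64 (np.float64(0.65), (152, np.float64(0.6))) [ 0.4666 -0.8319 -1.0132]
13.61 0.5 (np.float64(0.52), (141, np.float64(0.7))) [ 0.5214  0.5256 -0.9839]
14.79 0.36 (np.float64(0.38), (129, np.float64(0.7))) [-0.0088 -0.1201 -1.4371]
15.83 0.24 (np.float64(0.27), (117, np.float64(0.8))) [ 0.3929 -0.6307 -1.1286]
16.67 0.15 (np.float64(0.18), (108, np.float64(0.9))) [ 0.7368 -0.8564 -1.3673]
```

View pics/low.png

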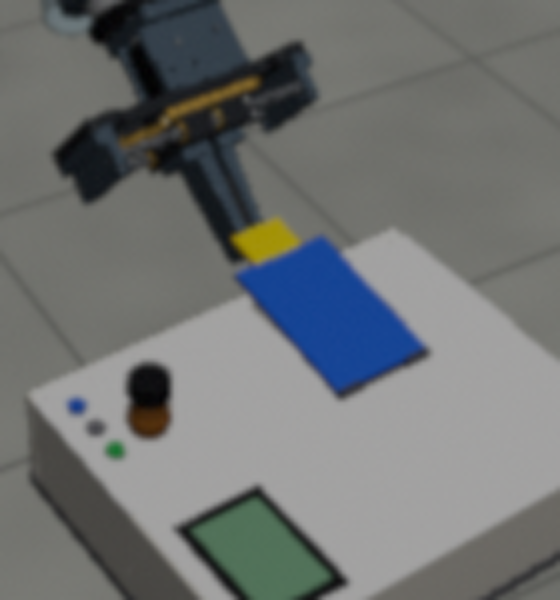

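The tab rests on the finger at crop (265,240), with the cover nearly shut. I'll finish slowly, then withdraw downward and forward.

```bash
python3 - <<'E'
from h import *
for th in (.08,.02,-.03,-.07):
    ctrl.move_l(under(th,40),vel=.009); print(round(ctrl.current_t(),2),th,angle()[:2],ctrl.current_contact_force())
ctrl.sleep(.5); p=ctrl.current_tool_pos(); print(p,angle()[:2])
ctrl.move_l(p-.006*U+.02*F,vel=.03); ctrl.move_l(p-.006*U+.10*F,vel=.1); ctrl.move_l(p+.10*F+.12*U,vel=.15)
ctrl.sleep(.5); s,r,im=angle(); print(ctrl.current_t(),s,r,ctrl.current_contact_force())
b=ctrl.read_camera("side")[130:260,180:320]
cv2.imwrite("pics/end.png",np.hstack([cv2.resize(im[130:280,250:390],(400,428)),cv2.resize(b,(400,428))]))
E
```

```text
18.01 0.08 (np.float64(0.11), (102, np.float64(1.1))) [ 0.6921 -2.5598 -0.6543]
19.14 0.02 (np.float64(0.05), (98, np.float64(1.0))) [ 0.1424 -2.3294 -1.4341]
20.12 -0.03 (np.float64(0.02), (95, np.float64(0.9))) [-0.1135  0.693   0.4803]
20.94 -0.07 (np.float64(0.02), (92, np.float64(0.8))) [-0.0344  0.1591  0.137 ]
[0.5077 0.0092 0.0556] (np.float64(0.02), (94, np.float64(0.8)))
24.8833 0.02 (84, np.float64(0.3)) [ 0.1565 -0.2583 -0.0426]
```

View pics/end.png

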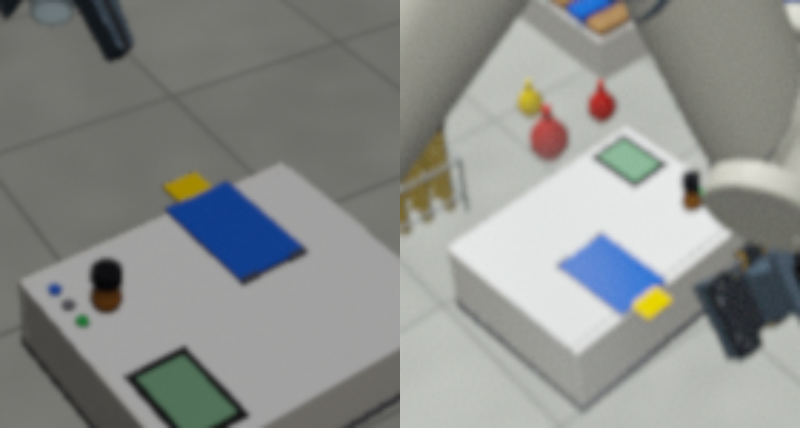

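The cover lies flat and shut (tab at scene crop (188,187)). The finger is clear of it, and the vial and the other things in view are where they were.

```bash
python3 -c "
from bench import ctrl
print(ctrl.sign_off(),ctrl.current_t())"
```

```text
the job is handed in; nothing more can be done
the job is handed in; nothing more can be done
```

The cover was tipped over with a fingertip, caught on the finger at about 0.91 rad, lowered slowly until shut, and the job handed in at about 25 s with the robot touching nothing.

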